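Reset and run the bench demagnetiser

ROBOT

A 7-joint arm with a two-finger parallel gripper is mounted at the origin on the work surface. World frame = base frame: x ahead of the robot, y to its left, z up, the work surface at z = 0. Lengths are in m, angles in rad, forces in N, time in s.
With the tool pointing down it reaches from about 0.4 to 0.875 m from the base axis. Payload 4.4 kg.
Tool frame: the origin (TCP) lies between the finger pads; the fingertips stand 19 mm ahead of it and the grasp point (between the pads) is the TCP (bot.finger_overhang is the z of the fingertips in the tool frame, in m); z points along the fingers, y is the line along which they close (so a half turn about z gives the same grasp; the last joint's range is limited). The gripper opens to 85 mm and grips with 20 to 120 N. Pads are 22 mm wide; open, the fingers measure 114 mm over their backs; the gripper's body (76 mm by 85 mm) begins 54 mm behind the grasp point. The pads swing forward as they close: fully open they stand 13 mm farther back than shut.
Start: joints at [-1.403, 0.628, 0.038, 1.517, -0.027, 0.996, -0.02], TCP at [0.151, 0.632, 0.25] pointing down, gripper open.
Joint ranges: [-3.06, 3.06], [-0.37, 2.12], [-1.25, 1.32], [0.18, 2.47], [-1.1, 4.24], [0.23, 1.98], [-2.94, 2.94]. Speed limits (rad/s): [2.57, 2.57, 3.14, 3.14, 3.14, 3.14, 3.14].

INTERFACE

Orientations are given as a rotation vector (axis times angle).
In Python, from bench import bot gives the robot as it stands.
- The arm moves only by the shell command python3 -m pendant 'ROWS' [FORCE]. ROWS is JSON, a list that holds one entry, the list of rows, each a list of 5 numbers: the opening, from 0 (shut) to 1 (fully open), then the shift along the tool's x, y, z in cm, then the turn about the tool's z in degrees. A call has 1 to 5 rows; each row is the pose to reach, as a shift and turn from the pose commanded when the call began, along the tool's axes at that moment; what a row does not reach only later rows make up. A row lasts 1/8 s, in which the tool goes at most 62.5 mm and 10.7 degrees, less where a joint would pass 70% of its speed; a pose out of reach is approached as far as the arm can. A call with a gripper value outside its range is refused whole. The fingers move at their own pace and stop on an object; FORCE is the grip in N (left out, the last holds). Time passes only in rows, so rows that repeat a pose let the fingers close. It gives the time, the measured TCP pose, the force, the opening and the grip force at its end, in the units of the state.
- bot.state(): the state, without advancing time (a new reading comes with each control period).
- bot.read_camera(name): name is "scene" or "top" or "wrist"; returns a dict with "image" (480x640x3 uint8, red, green, blue), "z_map" (480x640 float32, m along the optical axis (not along the pixel's ray), 0 where there is no reading), "intrinsics" (3x3 intrinsics, pixels), "R" (3x3) and "t" (3): a world point X has camera coordinates R X + t. Camera axes: x right, y down, z forward; pixel columns grow to the right and rows downward; lengths in m; the calibration is good to about 2 mm. A picture is of the moment at which its call begins.
- bot.job_done(): hands the job in; it is judged then, once.
The state is a dict: "clock": time; "joint_positions": joint angles; "dq": joint speeds; "joint_torque": joint torques, N m; "eef_pos": TCP position; "orientation": TCP orientation; "contact_force": force on the tool from outside, world axes, zero at the start; "ft_torque": the same for the moment, N m; "gripper_width": finger opening in m; "grip_force": force on a finger pad.
Only numpy, scipy, OpenCV 4.12 (cv2) and the standard library are available. Lean on these libraries where they do the work, as an engineer would, in place of code of your own. Each camera call takes 0.05 s, during which the arm holds its last target. There are 200 camera calls.

TASK

The breaker of the bench demagnetiser has tripped. Using just the fingertips, push the popped-out black breaker button fully home, then tip the mains rocker on at its white-dotted end, then press the green run button and keep it held down: finish while still holding it down, so that I can draw the die off the plate. Do not switch the mains on before the breaker is in, nor press green before the mains is on; do not press the red stop button, and leave the loose tooling where it stands.

Things in the scene. Friction and masses are not known exactly. Their poses are not given: they have to be found in the camera images.
- demag: Fixed grey bench demagnetiser, 250 (x) by 340 (y) mm. Origin: centre of its underside, on the bench; z up, x away from its control edge. Aluminium control strip, top 102 mm up, along x = -92 mm; on it breaker (y +128), mains rocker (+52), amber lamp dome (+8, 8 mm high, only a light), green run button (-36), red stop (-122). Steel working plate from x -37 to +113, top 106 mm up.
- breaker (a joint): Push-to-reset breaker button, m pushed in: about 0 = popped out (tripped), 0.007 = home. It slides straight down with some 3 N of friction and stays where it is pushed.
- breaker_top (a point): Centre of the breaker button's flat top: black, 15 mm across, on a red shank that shows while popped out. The top stands 20.5 mm above the control strip when out, 13.5 mm when home; the steel nut round it is 23 mm across, 4 mm high. Moves with the button.
- rocker (a joint): Mains rocker, rad: about 0 = off (the end towards the housing's +x, with the white dot, stands up), 0.35 = on (that end is down and its face level). It needs about 0.04 N m to tip (3 N at the point) and stays where it is left.
- rocker_on (a point): Point on the raised, white-dotted half of the black rocker, 14 mm from its middle line. Rocker 44 mm (housing x) by 34 mm (y), white bezel 52 by 44 mm, 8 mm high. Face a shallow V: when off the -x half is level, 11 mm above the strip, and the +x half slopes up 0.35 rad; when on the +x half is level. Press straight down here: the point sinks about 5 mm and moves with the rocker.
- run_button (a joint): Green run button, m pressed: 0 = up, 0.006 = right down. Spring return: about 1 N to start, 5 N right down; it comes up when let go.
- run_top (a point): Centre of the green run button's flat top: 25 mm across, 12 mm above the control strip when up, steel bezel 31 mm across and 4 mm high. It moves straight down. Moves with the button.
- stop_button (a joint): Red stop mushroom, m pressed: 0 = up, 0.006 = down. Not to be pressed.
- stop_top (a point): Centre of the top of the red stop mushroom, 40 mm across, 30 mm above the control strip, on a yellow disc.
- die: Loose dark steel die block, 60 by 70 by 28 mm, 0.8 kg, with two holes, lying on the working plate. Origin: centre of its underside. To be left where it is.
- punch: Loose bright stepped steel punch, 38 mm across its foot, 56 mm tall, standing on the working plate. Origin: centre of its underside. To be left where it is.
- die_ring: Loose steel die ring, 80 mm outside, 44 mm hole, 30 mm high, on the bench at one side of the demagnetiser. Origin: centre of its underside. To be left where it is.
- holder: Loose steel taper tool holder standing on its 62 mm flange, 75 mm tall, on the bench at one side of the demagnetiser. Origin: centre of its underside. To be left where it is.

How it is judged:
By the outcome, as a careful person would: the job done as asked, in the order asked, and still so for the second after the job is handed in, while the arm keeps its last pose, push and grip.
It also fails if it takes over 38 s, if anything falls off the work surface, if the arm or the gripper's body presses on something with over 40 N, if the wrist force passes 120 N, or if a joint passes its speed limit or range.

## Working session

There is one attempt and no reset: what is moved stays moved. The work goes in short steps, Python scripts to look and compute and a shell command to move; the robot and the scene stay as the last step left them, time stands still between calls to the robot, and variables do not carry over. Pictures are saved under pics/ and viewed, at most 10 in all, crops included, and the job is handed in when it is done.

```bash
mkdir -p pics
cat > h.py <<'E'
import numpy as np, cv2
from bench import bot
def cam(n,f):
    c=bot.read_camera(n); cv2.imwrite(f'pics/{f}.png',c['image'][:,:,::-1]); np.savez(f'{f}.npz',**c); return c
def pt(c,u,v):
    z=np.median(c['z_map'][v-1:v+2,u-1:u+2]); K=c['intrinsics']
    return c['R'].T@(z*np.linalg.inv(K)@[u,v,1]-c['t'])
E
python3 - <<'E'
from h import *
for n in('top','scene'): cam(n,n+'1')
s=bot.state();print(s['eef_pos'],s['orientation'],s['clock'],s['contact_force'],s['gripper_width'],bot.finger_overhang)
E
```

```text
[0.15043105 0.63182944 0.24947286] [-3.66396205e-01 -3.11996024e+00  2.63210744e-03] 0.1 [ 1.07553791  0.14701235 -0.75603796] 0.08559144602298703 0.019
```

View pics/top1.png

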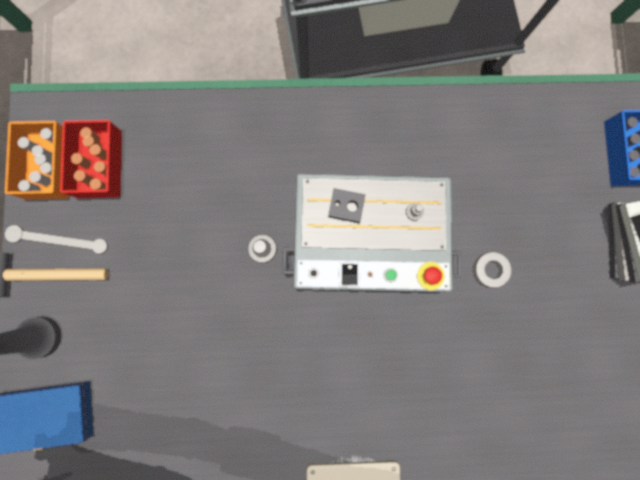

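View pics/scene1.png

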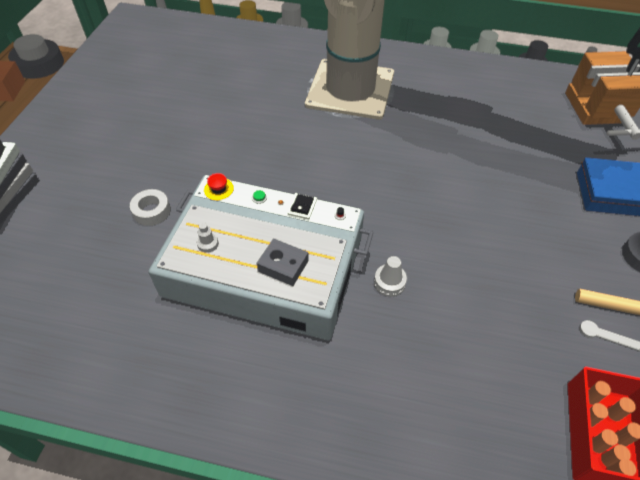

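The top view shows the breaker at about (313,273), rocker (349,273), green (391,275) and red (432,275). The scene view shows the same row at (340,213), (302,206), (260,197) and (217,184). I'll enlarge both.

Run:
```python
from h import *
T=np.load('top1.npz');S=np.load('scene1.npz')
a=cv2.resize(T['image'][250:300,290:460],None,fx=4.7,fy=4.7,interpolation=cv2.INTER_CUBIC)
b=cv2.resize(S['image'][170:230,190:370],None,fx=4.4,fy=4.4,interpolation=cv2.INTER_CUBIC)
w=max(a.shape[1],b.shape[1]);p=lambda i:cv2.copyMakeBorder(i,0,4,0,w-i.shape[1],0)
cv2.imwrite('pics/crop.png',np.vstack([p(a),p(b)])[:,:,::-1]);print(a.shape,b.shape)
for c,l in((T,[(313,273),(349,280),(391,275),(432,275),(330,262),(410,283),(302,180),(446,182),(300,286),(448,286)]),(S,[(340,213),(302,206),(260,197),(217,184)])):
  for q in l: print(q,pt(c,*q).round(4))
  print('cam',-c['R'].T@c['t'])
```

```text
(235, 799, 3) (264, 792, 3)
(313, 273) [0.5233 0.0768 0.1224]
(349, 280) [0.5068 0.0017 0.1147]
(391, 275) [ 0.5148 -0.0869  0.1166]
(432, 275) [ 0.5121 -0.1693  0.1328]
(330, 262) [0.5464 0.04   0.1012]
(410, 283) [ 0.4971 -0.1286  0.1045]
(302, 180) [0.7262 0.0957 0.1019]
(446, 182) [ 0.7151 -0.2197  0.0998]
(300, 286) [0.4973 0.105  0.1022]
(448, 286) [ 0.4885 -0.21    0.1023]
cam [0.49177673 0.07513475 1.10302029]
(340, 213) [0.5314 0.0778 0.1194]
(302, 206) [0.5269 0.0027 0.1142]
(260, 197) [ 0.5238 -0.0821  0.1142]
(217, 184) [ 0.5242 -0.1673  0.13  ]
cam [1.15693018 0.17958908 0.87127372]
```

View pics/crop.png

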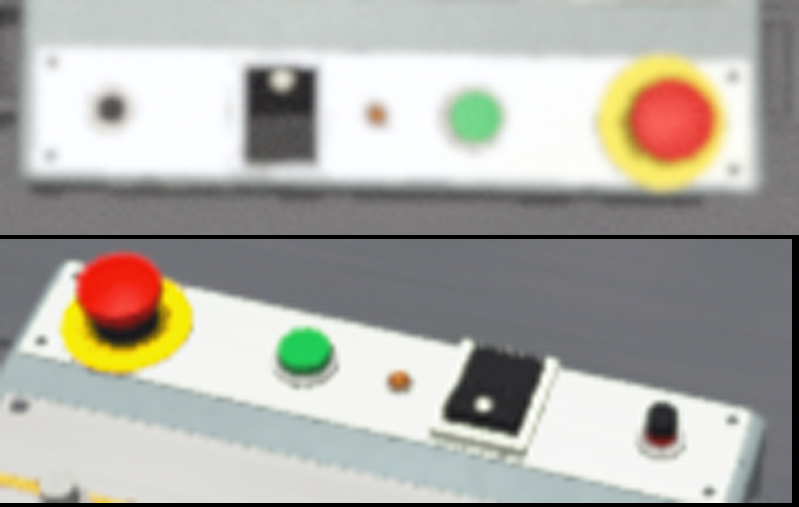

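The enlarged top view gives breaker (313.6,273), rocker middle (349.8,274), white dot (350,267) and green (390.9,275.1). The scene view gives breaker top (340.5,208.4) and green top (259.3,194.8). Next I intersect these pixels with the known height planes and fit the housing pose.

```bash
cat >> h.py <<'E'
def ray(c,u,v,h):
    d=c['R'].T@np.linalg.inv(c['intrinsics'])@[u,v,1]; o=-c['R'].T@c['t']; return (o+d*(h-o[2])/d[2])[:2]
E
python3 - <<'E'
from h import *
T=np.load('top1.npz');S=np.load('scene1.npz')
t=lambda x,y:(290+x/4.7,250+y/4.7)
s=lambda x,y:(190+x/4.4,170+(y-239)/4.4)
L=[('brk',T,t(111,108),.1225,(-92,128)),('grn',T,t(474,118),.114,(-92,-36)),('red',T,t(671,120),.132,(-92,-122)),('lamp',T,t(375,115),.11,(-92,8)),('rock',T,t(281,115),.114,(-92,52)),
('brk',S,s(662,408),.1225,(-92,128)),('grn',S,s(305,348),.114,(-92,-36)),('lamp',S,s(400,380),.11,(-92,8)),('rock',S,s(494,392),.114,(-92,52))]
for sel in('T','S','TS'):
  P=[(n,ray(c,*p,h),np.array(m)/1000) for n,c,p,h,m in L if (c is T and 'T' in sel) or (c is S and 'S' in sel)]
  A=np.array([m for _,_,m in P]);B=np.array([q for _,q,_ in P])
  H=(A-A.mean(0)).T@(B-B.mean(0)); th=np.arctan2(H[0,1]-H[1,0],H[0,0]+H[1,1])
  R=np.array([[np.cos(th),-np.sin(th)],[np.sin(th),np.cos(th)]]); o=B.mean(0)-R@A.mean(0)
  print(sel,np.degrees(th).round(2),o.round(4));print([(n,(1e3*(q-R@m-o)).round(1)) for n,q,m in P])
for n,m in(('brk',(-.092,.128)),('rock_on',(-.078,.052)),('grn',(-.092,-.036))): print(n,(R@m+o).round(4))
from scipy.spatial.transform import Rotation as Ro
print(Ro.from_rotvec(bot.state()['orientation']).as_matrix().round(3))
E
```

```text
T -2.8 [ 0.6085 -0.0557]
[('brk', array([ 0.4, -1.1])), ('grn', array([-0.2,  0.2])), ('red', array([0.3, 2. ])), ('lamp', array([0.3, 0.2])), ('rock', array([-0.8, -1.2]))]
S -1.26 [ 0.6131 -0.0517]
[('brk', array([-1.3, -1.6])), ('grn', array([-2. ,  0.4])), ('lamp', array([1.9, 1.2])), ('rock', array([1.4, 0. ]))]
TS -2.64 [ 0.6102 -0.0547]
[('brk', array([-0.8, -1.9])), ('grn', array([-1.9, -0.5])), ('red', array([-1.6,  1.3])), ('lamp', array([-1.3, -0.5])), ('rock', array([-2.3, -1.9])), ('brk', array([-1.5, -0.7])), ('grn', array([1.7, 1.2])), ('lamp', array([4.6, 2. ])), ('rock', array([3. , 0.9]))]
brk [0.5241 0.0774]
rock_on [0.5346 0.0008]
grn [ 0.5166 -0.0864]
[[-0.973  0.232 -0.   ]
 [ 0.232  0.973 -0.002]
 [-0.    -0.002 -1.   ]]
```

```bash
python3 -m pendant '[[[0,-4.5,-4,0,0],[0,-9,-8,0,0],[0,-13.5,-12.5,0,0],[0,-18,-17,0,0],[0,-22,-20,0,0]]]' 40; python3 -m pendant '[[[0,-4.5,-4,0,0],[0,-9,-8,0,0],[0,-13.5,-12.5,0,0],[0,-18,-17,0,0],[0,-22,-20,0,0]]]'
```

```text
clock: 0.72
eef_pos: [0.3189, 0.3842, 0.2502]
orientation: [-0.368, -3.12, 0.002]
contact_force: [1.2, 0.4, 0.6]
gripper_width: -0.0003
grip_force: 0.0
clock: 1.35
eef_pos: [0.4865, 0.1386, 0.2502]
orientation: [-0.369, -3.119, 0.001]
contact_force: [0.5, 0.9, -0.2]
gripper_width: 0.0003
grip_force: 0.0
```

```bash
python3 -m pendant '[[[0,-2.5,-2.5,0,-5],[0,-5,-5,0,-10.6],[0,-5,-5,0,-10.6],[0,-5,-5,0,-10.6]]]'
python3 - <<'E'
from h import *
cam('wrist','w1');c=cam('top','t2')
E
```

```text
clock: 1.85
eef_pos: [0.5223, 0.0817, 0.2499]
orientation: [-0.077, -3.139, -0.001]
contact_force: [0.1, 0.9, 0.3]
gripper_width: -0.0002
grip_force: 0.0
```

View pics/w1.png

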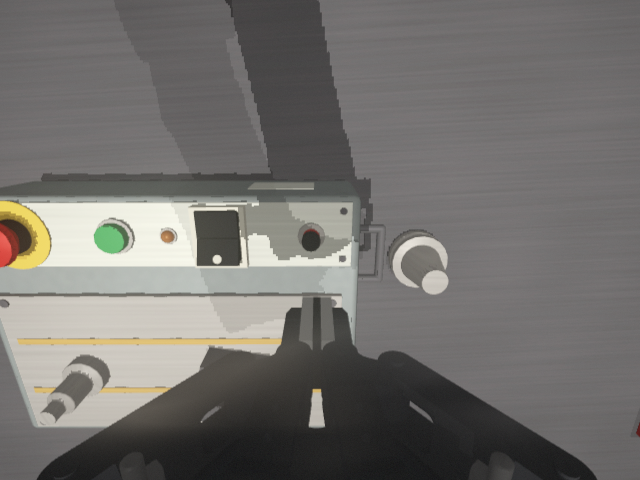

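The wrist view is sharper: breaker top (311,243), rocker middle (217,238) with its dot at (217,259), lamp (167,236), green top (110,239). I'll locate these from here.

Run:
```python
from h import *
c=np.load('w1.npz')
for n,u,v,h in(('brk',311,243,.1225),('rockmid',217,238,.113),('dot',217,259,.118),('lamp',168,236,.11),('grn',110,239,.114)): print(n,ray(c,u,v,h).round(4),pt(c,u,v).round(4))
print(bot.state()['eef_pos'])
```

```text
brk [0.5239 0.079 ] [0.5241 0.079  0.1217]
rockmid [0.5191 0.0028] [0.5192 0.0027 0.1127]
dot [0.5354 0.0018] [0.535  0.0022 0.119 ]
lamp [ 0.5164 -0.0379] [ 0.5168 -0.0385  0.1087]
grn [ 0.5154 -0.0833] [ 0.5156 -0.0836  0.1136]
[0.52227563 0.08242035 0.25015924]
```

```bash
python3 -m pendant '[[[0,-0.2,-0.35,4,0],[0,-0.2,-0.35,7.5,0],[0,-0.2,-0.35,9.8,0],[0,-0.2,-0.35,10.3,0],[0,-0.2,-0.35,10.3,0]]]'; python3 -m pendant '[[[0,0,0,0.3,0],[0,0,0,0.6,0],[0,0,0,0.9,0],[0,0,0,1.1,0],[0,0,0,1.2,0]]]'
```

```text
clock: 2.58
eef_pos: [0.5248, 0.0782, 0.1476]
orientation: [0.075, 3.141, 0.0]
contact_force: [-0.5, -0.5, 0.3]
gripper_width: -0.0
grip_force: 0.0
clock: 3.2
eef_pos: [0.5252, 0.0776, 0.1354]
orientation: [0.077, 3.14, 0.0]
contact_force: [0.5, 0.6, 2.6]
gripper_width: 0.0001
grip_force: 1.4
```

```bash
python3 -m pendant '[[[0,0,0,0.1,0],[0,0,0,0.2,0],[0,0,0,0.2,0]]]'; python3 -m pendant '[[[0,0,0,0.1,0],[0,0,0,0.15,0],[0,0,0,0.15,0]]]'
```

```text
clock: 3.58
eef_pos: [0.5252, 0.0776, 0.1345]
orientation: [0.077, 3.139, 0.001]
contact_force: [-1.7, 0.2, 12.8]
gripper_width: -0.0003
grip_force: 6.3
clock: 3.95
eef_pos: [0.5253, 0.0776, 0.1343]
orientation: [0.077, 3.139, 0.001]
contact_force: [-5.3, 0.2, 24.7]
gripper_width: -0.0004
grip_force: 12.5
```

```bash
python3 -m pendant '[[[0,0,0,-2,0],[0,0,0,-4,0],[0,-0.6,-3.5,-4,0],[0,-1.2,-7.6,-4,0],[0,-1.2,-7.6,-4,0]]]'; python3 -c "
from h import *
c=cam('wrist','w2');print(bot.state()['eef_pos'],bot.state()['contact_force'])"
```

```text
clock: 4.58
eef_pos: [0.5326, -0.0035, 0.1715]
orientation: [-0.087, -3.139, 0.004]
contact_force: [-0.9, 0.2, 0.3]
gripper_width: 0.0
grip_force: 0.0
[ 0.53251924 -0.00093229  0.17139931] [0.39378854 0.85262136 0.22656184]
```

View pics/w2.png

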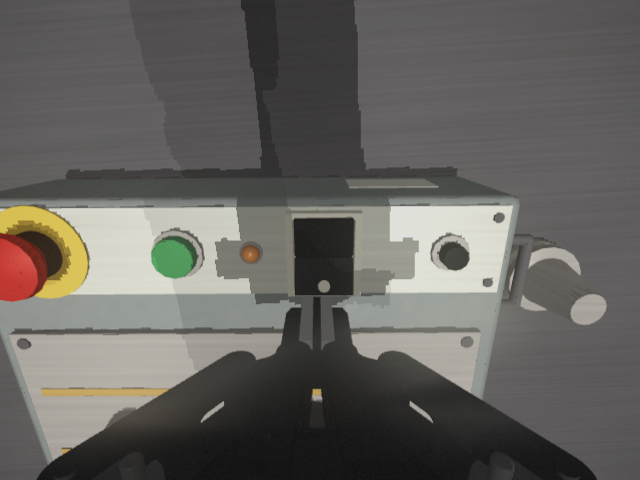

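The breaker at (453,256) shows no red shank. The rocker's dot is at (323,287) and its middle line is at about row 257. A quick depth check, then the press.

```bash
python3 -c "
from h import *
c=np.load('w2.npz')
for q in((455,257),(323,287),(323,257),(173,257)):print(pt(c,*q).round(4))"
python3 -m pendant '[[[0,0,0.2,1.5,0],[0,0,0.2,2.8,0],[0,0,0.2,3.1,0],[0,0,0.2,3.3,0],[0,0,0.2,3.5,0]]]'; python3 -m pendant '[[[0,0,0,0.1,0],[0,0,0,0.2,0],[0,0,0,0.3,0],[0,0,0,0.3,0]]]'
```

```text
[0.5226 0.0775 0.1153]
[0.5355 0.0015 0.1192]
[0.5195 0.0024 0.1129]
[ 0.5146 -0.0839  0.1136]
clock: 5.25
eef_pos: [0.5333, 0.0036, 0.1369]
orientation: [0.076, 3.14, 0.001]
contact_force: [0.1, 2.1, 1.8]
gripper_width: 0.0001
grip_force: 1.1
clock: 5.75
eef_pos: [0.5339, 0.0027, 0.134]
orientation: [0.077, 3.139, -0.0]
contact_force: [0.8, 1.1, 2.4]
gripper_width: 0.0001
grip_force: 1.1
```

Breaker top is at 0.1153, so it is home. The rocker is moving, and its stop is expected near TCP z 0.132.

```bash
python3 -m pendant '[[[0,0,0,0.1,0],[0,0,0,0.2,0],[0,0,0,0.3,0],[0,0,0,0.3,0]]]';python3 -m pendant '[[[0,0,0,0.1,0],[0,0,0,0.15,0],[0,0,0,0.15,0]]]'
```

```text
clock: 6.25
eef_pos: [0.5341, 0.0026, 0.1319]
orientation: [0.077, 3.138, -0.0]
contact_force: [1.0, -0.1, 12.0]
gripper_width: -0.0
grip_force: 5.5
clock: 6.62
eef_pos: [0.5342, 0.0026, 0.1317]
orientation: [0.077, 3.138, -0.0]
contact_force: [-2.0, 0.8, 22.8]
gripper_width: 0.0001
grip_force: 11.5
```

```bash
python3 -m pendant '[[[0,0,0,-2,0],[0,0,0,-4,0],[0,0.7,-4.5,-4,0],[0,1.4,-8.8,-4,0],[0,1.4,-8.8,-4,0]]]'; python3 -c "
from h import *
c=cam('wrist','w3');print(bot.state()['eef_pos'],bot.state()['contact_force'])"
```

```text
clock: 7.25
eef_pos: [0.5122, -0.0888, 0.1686]
orientation: [-0.088, -3.136, 0.004]
contact_force: [-0.8, 1.1, 0.4]
gripper_width: 0.0001
grip_force: 0.0
[ 0.5130205  -0.0861848   0.16864547] [-0.14853522  0.04368233 -0.05384283]
```

View pics/w3.png

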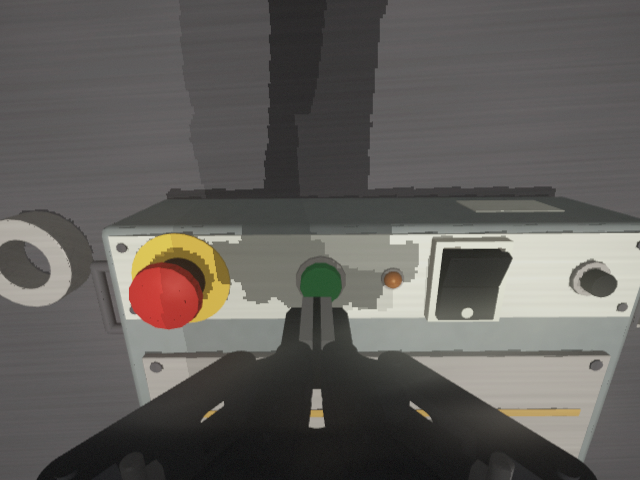

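The rocker's far end (475,250) now stands up and its dotted end (467,313) is down. Green is centred under the fingers at (320,281).

```bash
python3 -c "
from h import *
c=np.load('w3.npz')
for q in((467,313),(460,300),(475,252),(600,282),(320,275)):print(pt(c,*q).round(4))"
python3 -m pendant '[[[0,-0.2,0.1,1.5,0],[0,-0.2,0.1,2.9,0],[0,-0.2,0.1,3.3,0],[0,-0.2,0.1,3.6,0],[0,-0.2,0.1,3.9,0]]]'; python3 -m pendant '[[[0,0,0,0.1,0],[0,0,0,0.2,0],[0,0,0,0.3,0],[0,0,0,0.3,0]]]'
```

```text
[0.5386 0.0019 0.1131]
[ 0.5299 -0.0027  0.1125]
[0.4983 0.0016 0.1159]
[0.521  0.0753 0.1153]
[ 0.5085 -0.0852  0.1137]
clock: 7.92
eef_pos: [0.5167, -0.0829, 0.1303]
orientation: [-0.076, -3.14, -0.001]
contact_force: [-2.0, 1.2, 2.7]
gripper_width: -0.0001
grip_force: 1.5
clock: 8.43
eef_pos: [0.5167, -0.0829, 0.1274]
orientation: [-0.076, -3.14, -0.001]
contact_force: [-1.9, 3.3, 5.3]
gripper_width: 0.0001
grip_force: 2.4
```

```bash
python3 -m pendant '[[[0,0,0,0.1,0],[0,0,0,0.2,0],[0,0,0,0.25,0],[0,0,0,0.25,0],[0,0,0,0.25,0]]]'
```

```text
clock: 9.05
eef_pos: [0.5168, -0.083, 0.1267]
orientation: [0.076, 3.14, 0.001]
contact_force: [-6.2, 4.1, 23.7]
gripper_width: 0.0002
grip_force: 11.1
```

```bash
python3 -m pendant '[[[0,0,0,0,0],[0,0,0,0,0],[0,0,0,0,0]]]'; python3 -c "
from h import *
cam('scene','s2');i=cv2.imread('pics/s2.png')[150:330,110:430];cv2.imwrite('pics/s2c.png',cv2.resize(i,None,fx=2.5,fy=2.5,interpolation=cv2.INTER_CUBIC))"
```

```text
clock: 9.43
eef_pos: [0.5168, -0.083, 0.1267]
orientation: [0.076, 3.14, 0.001]
contact_force: [-6.2, 3.3, 21.5]
gripper_width: -0.0001
grip_force: 11.1
```

View pics/s2c.png

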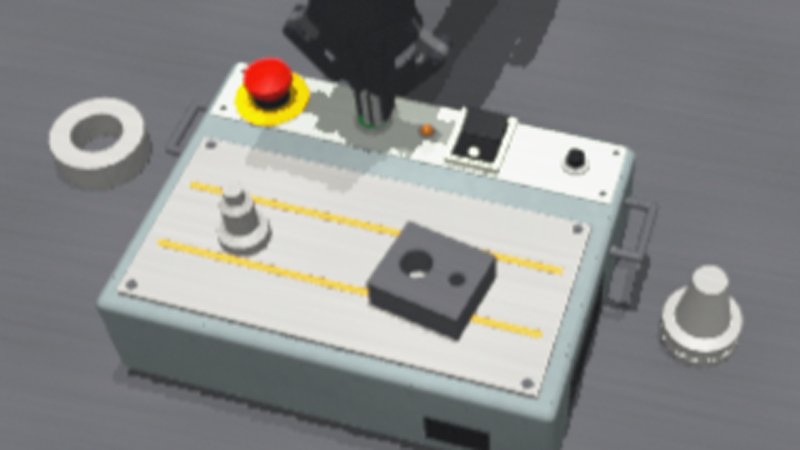

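The breaker is in (575,157), the rocker is on (480,135), the fingers hold green down (370,118), and red and the tooling are untouched. I'm handing in.

```bash
python3 -c "
from bench import bot
print(bot.job_done())"
```

```text
the job is handed in; nothing more can be done
None
```

I pushed the breaker home, switched the mains on and handed in with the green run button held fully down at about 22 N; the red stop and the loose tooling were left alone, and it took about 9.5 s.

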